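# Make up two soldering job kits

### The job

Make up two job kits: into the blue tray go the fan, the solder spool and the filled flux syringe (plunger pulled out), into the orange tray the wick reel and the empty syringe (plunger pushed in). Lay each part flat on the floor of a bay, the spool standing upright, only one part to a bay (any bay of the right tray). Leave the battery and the tape roll where they are.

Things in the scene. Friction and masses are not known exactly. Their poses are not given: they have to be found in the camera images.
- blue_tray: Blue shallow kit tray, 118 mm (x) by 232 mm (y). Three equal bays side by side along its y axis, centred at y = -76, 0 and +76 mm, x = 0, each 110 mm long (x) by 72 mm wide (y) inside. Bay floor 3 mm above the bench; rims and dividers 4 mm thick, tops 8.5 mm above the bench. Origin: centre of the underside; z up. Fixed.
- orange_tray: Orange shallow kit tray, 118 mm (x) by 156 mm (y). Two equal bays side by side along its y axis, centred at y = -38 and +38 mm, x = 0, each 110 mm long (x) by 72 mm wide (y) inside. Bay floor 3 mm above the bench; rims and dividers 4 mm thick, tops 8.5 mm above the bench. Origin: centre of the underside; z up. Fixed.
- syringe_out: Filled syringe: black plunger pulled out, 28 mm of it stands out; 80 mm long. Amber barrel 18 mm thick, 44 mm long; white flange 26 wide, 18 high at its rear; white nozzle. Lies flat; own y runs along it to the nozzle, z up; origin at mid-length of the whole, on the underside. Barrel from y = -12 (flange) to +32 mm, middle +10; plunger end y = -40. Grasp across the barrel. 30 g; the plunger does not move.
- syringe_in: Empty syringe: black plunger pushed in, only 6 mm of it stands out; 58 mm long. Amber barrel 18 mm thick, 44 mm long; white flange 26 wide, 18 high at its rear; white nozzle. Lies flat; own y runs along it to the nozzle, z up; origin at mid-length of the whole, on the underside. Barrel from y = -23 (flange) to +21 mm, middle -1; plunger end y = -29. Grasp across the barrel. 30 g; the plunger does not move.
- solder_spool: Solder spool standing upright: blue round flanges 56 mm in diameter at top and bottom, white winding between; 45 mm high. To the fingers it is a solid drum 56 mm across. Origin: centre of the underside, z up.
- small_fan: Black square axial fan, 50 x 50 x 15 mm, lying flat. Origin: centre of the underside, z up, x and y square to its sides. A solid block to the fingers.
- wick_reel: Flat pale round reel of solder wick with reddish marks on its face, 49 mm diameter, 10 mm thick, lying flat. Origin: centre of the underside, z up.
- battery: Bystander: small block battery, white and green, 26 x 47 x 17 mm, lying loose behind the parts. Origin: centre of the underside. Leave alone.
- insulating_tape: Bystander: black tape roll, 60 mm diameter, 18 mm high, lying loose behind the parts. Origin: centre of the underside. Leave alone. (Above and behind it hangs a wall shelf, underside 0.56 m over the bench, front edge at world x = 0.65 m, from y = -0.01 m to the right: swing the arm drawn in.)
Things that resemble listed ones, but are neither listed nor needed, are in the scene too. Several things look just like the wick_reel: the one meant starts nearest to the robot's base.

How it is judged (in metres and radians):
At the end, for the whole second after the job is handed in: Fan, spool, pulled-out syringe in the blue tray, reel and pushed-in syringe in the orange one, each alone in its bay: origin within 40 mm of the bay centre along it, 32 mm across, under 6.5 mm above the bench, z axis within 0.12 rad of vertical, at rest (under 20 mm/s) (((x of syringe_out in the frame of blue_tray between -0.04 and 0.04 m and y of syringe_out in the frame of blue_tray between -0.108 and -0.044 m and x of solder_spool in the frame of blue_tray between -0.04 and 0.04 m and y of solder_spool in the frame of blue_tray between -0.032 and 0.032 m and x of small_fan in the frame of blue_tray between -0.04 and 0.04 m and y of small_fan in the frame of blue_tray between 0.044 and 0.108 m) or (x of syringe_out in the frame of blue_tray between -0.04 and 0.04 m and y of syringe_out in the frame of blue_tray between -0.108 and -0.044 m and x of solder_spool in the frame of blue_tray between -0.04 and 0.04 m and y of solder_spool in the frame of blue_tray between 0.044 and 0.108 m and x of small_fan in the frame of blue_tray between -0.04 and 0.04 m and y of small_fan in the frame of blue_tray between -0.032 and 0.032 m) or (x of syringe_out in the frame of blue_tray between -0.04 and 0.04 m and y of syringe_out in the frame of blue_tray between -0.032 and 0.032 m and x of solder_spool in the frame of blue_tray between -0.04 and 0.04 m and y of solder_spool in the frame of blue_tray between -0.108 and -0.044 m and x of small_fan in the frame of blue_tray between -0.04 and 0.04 m and y of small_fan in the frame of blue_tray between 0.044 and 0.108 m) or (x of syringe_out in the frame of blue_tray between -0.04 and 0.04 m and y of syringe_out in the frame of blue_tray between -0.032 and 0.032 m and x of solder_spool in the frame of blue_tray between -0.04 and 0.04 m and y of solder_spool in the frame of blue_tray between 0.044 and 0.108 m and x of small_fan in the frame of blue_tray between -0.04 and 0.04 m and y of small_fan in the frame of blue_tray between -0.108 and -0.044 m) or (x of syringe_out in the frame of blue_tray between -0.04 and 0.04 m and y of syringe_out in the frame of blue_tray between 0.044 and 0.108 m and x of solder_spool in the frame of blue_tray between -0.04 and 0.04 m and y of solder_spool in the frame of blue_tray between -0.108 and -0.044 m and x of small_fan in the frame of blue_tray between -0.04 and 0.04 m and y of small_fan in the frame of blue_tray between -0.032 and 0.032 m) or (x of syringe_out in the frame of blue_tray between -0.04 and 0.04 m and y of syringe_out in the frame of blue_tray between 0.044 and 0.108 m and x of solder_spool in the frame of blue_tray between -0.04 and 0.04 m and y of solder_spool in the frame of blue_tray between -0.032 and 0.032 m and x of small_fan in the frame of blue_tray between -0.04 and 0.04 m and y of small_fan in the frame of blue_tray between -0.108 and -0.044 m)) and height (world z) of each of syringe_out, solder_spool, small_fan, syringe_in, wick_reel below 0.0065 m and angle between each of syringe_out, solder_spool, small_fan, syringe_in, wick_reel's own z axis and vertical below 0.12 rad and linear speed of each of syringe_out, solder_spool, small_fan, syringe_in, wick_reel below 0.02 m/s and ((x of syringe_in in the frame of orange_tray between -0.04 and 0.04 m and y of syringe_in in the frame of orange_tray between -0.07 and -0.006 m and x of wick_reel in the frame of orange_tray between -0.04 and 0.04 m and y of wick_reel in the frame of orange_tray between 0.006 and 0.07 m) or (x of syringe_in in the frame of orange_tray between -0.04 and 0.04 m and y of syringe_in in the frame of orange_tray between 0.006 and 0.07 m and x of wick_reel in the frame of orange_tray between -0.04 and 0.04 m and y of wick_reel in the frame of orange_tray between -0.07 and -0.006 m))); the robot touches nothing.
It fails at once if the battery was moved more than 30 mm (distance of battery from where it was at the start of the episode above 0.03 m).
It fails at once if the tape roll was moved more than 30 mm (distance of insulating_tape from where it was at the start of the episode above 0.03 m).
It also fails if it takes over 136 s, if anything falls off the work surface, if the arm or the gripper's body presses on something with over 40 N, if the wrist force passes 120 N, or if a joint passes its speed limit or range.

### The arm

A 6-joint arm with a two-finger parallel gripper is mounted at the origin on a cart in front of the work surface, level with it; the furniture and walls round the work are solid. World frame = base frame: x ahead of the robot, y to its left, z up, the work surface at z = 0. Lengths are in m, angles in degrees, forces in N, time in s.
With the tool pointing down it reaches from about 0.4 to 0.825 m from the base axis. Payload 7 kg.
Tool frame: the origin (TCP) lies midway between the tips of the shut fingers; the grasp point (between the pads) lies ctrl.tcp_to_grasp behind it (ctrl.tcp_to_grasp is the distance from the TCP to the grasp point, in m); z points along the fingers, y is the line along which they close (so a half turn about z gives the same grasp; the last joint's range is limited). The gripper opens to 88 mm and grips with 3 to 60 N. Pads are 19 mm wide; open, the fingers measure 130 mm over their backs; the gripper's body (78 mm by 193 mm) begins 47 mm behind the grasp point.
Start: joints at [-51.79, 20.546, 0.682, 0, -70.136, -16.507], TCP at [0.25, -0.627, 0.227] pointing down, gripper open.
Joint ranges: [-176.03, 176.03], [-82.01, 121.73], [-58.28, 71.71], [-173.87, 95.51], [-174.79, -0.11], [-173.66, 173.66]. Speed limits (degrees/s): [136.94, 136.94, 172.46, 180, 180, 180].

### API

Orientations are given as [roll, pitch, yaw] about the fixed x, y, z axes, in that order (R = Rz(yaw) Ry(pitch) Rx(roll)).
In Python, from plant import ctrl, imaging, close_job gives the robot as it stands.
- The arm moves only by the shell command python3 -m crank 'ROWS'. ROWS is JSON, a list of rows, each a list of 3 entries, a list of its own where there are three numbers: the shift along the world's x, y, z in m, then the turn, a rotation vector about the world's x, y, z in degrees, then the opening, from -1 (shut) to 1 (fully open), so that 0 is half open. A call has 1 to 12 rows; each row shifts and turns the commanded pose from where the row before left it; what a row does not reach is not made up. A row lasts 1/10 s, in which the tool goes at most 50 mm and 8.59 degrees, less where a joint would pass 70% of its speed; a pose out of reach is approached as far as the arm can. A call is refused whole if a number of a shift passes 0.05 or a number of a turn 8.59, either way. A call with a gripper value outside its range is refused whole. The fingers move at their own pace and stop on an object; the grip force is fixed at half the most. Time passes only in rows, so rows that do not move let the fingers close. It gives the time, the measured TCP pose, the force, the opening and the grip force at its end, in the units of the state.
- ctrl.get_obs(): the state, without advancing time (a new reading comes with each control period).
- imaging.snapshot(name): name is "scene" or "top" or "wrist"; returns (picture, depth): 384x512x3 uint8, blue, green, red; 384x512 float32, m along the optical axis (not along the pixel's ray), 0 where there is no reading.
- imaging.camera_model(name): a dict with "mtx" (3x3 intrinsics, pixels), "D" ([k1, k2, p1, p2, k3] as OpenCV has them; the pictures are not rectified), "R" (3x3) and "t" (3): a world point X has camera coordinates R X + t. Camera axes: x right, y down, z forward; pixel columns grow to the right and rows downward; lengths in m; the calibration is good to about 2 mm. A picture is of the moment at which its call begins: read the wrist's pose just before it. camera_model takes no time and is no camera call; for the wrist camera it gives the pose at the moment of the call.
- close_job(): hands the job in; it is judged then, once.
The state is a dict: "clock": time; "joint_pos": joint angles; "qvel": joint speeds; "tau": joint torques, N m; "tool_pos": TCP position; "orientation": TCP orientation; "force": force on the tool from outside, world axes, zero at the start; "moment": the same for the moment, N m; "opening": finger opening in m; "gripper_force": force on a finger pad.
Only numpy, scipy, OpenCV 4.12 (cv2) and the standard library are available. Lean on these libraries where they do the work, as an engineer would, in place of code of your own. Each camera call takes 0.05 s, during which the arm holds its last target. There are 200 camera calls.

## Working session

There is one attempt and no reset: what is moved stays moved. The work goes in short steps, Python scripts to look and compute and a shell command to move; the robot and the scene stay as the last step left them, time stands still between calls to the robot, and variables do not carry over. Pictures are saved under pics/ and viewed, at most 14 in all, crops included, and the job is handed in when it is done.

```bash
mkdir -p pics; ls
python3 - <<'E'
from plant import ctrl, imaging
import cv2,numpy as np
o=ctrl.get_obs();print({k:np.round(v,3).tolist() for k,v in o.items()},ctrl.tcp_to_grasp)
for n in ("scene","top"):
    p,d=imaging.snapshot(n);cv2.imwrite(f"pics/{n}0.png",cv2.resize(p,(800,600),interpolation=cv2.INTER_CUBIC));np.savez(f"{n}0.npz",p=p,d=d)
    m=imaging.camera_model(n);print(n,np.round(m["mtx"],1).tolist(),np.round(m["D"],3),np.round(m["R"],3).tolist(),np.round(m["t"],3),(d>0).mean())
E
```

```text
pics
{'clock': 0.0, 'joint_pos': [-51.79, 20.591, 0.632, -0.019, -70.136, -16.506], 'qvel': [-0.01, 0.006, -0.05, 0.023, 0.002, 0.038], 'tau': [0.001, -58.271, 29.307, 6.997, 0.007, -0.0], 'tool_pos': [0.249, -0.627, 0.226], 'orientation': [179.904, -0.009, -158.303], 'force': [-0.574, -0.294, 0.537], 'moment': [0.03, 0.0, 0.006], 'gripper_force': 0.0, 'opening': 0.087} 0.0188
scene [[348.6, 0.0, 256.6], [0.0, 348.6, 195.5], [0.0, 0.0, 1.0]] [-0.071  0.     0.     0.     0.   ] [[0.592, -0.806, -0.012], [-0.438, -0.31, -0.844], [0.676, 0.505, -0.537]] [-0.389  0.238  0.791] 0.996185302734375
top [[424.1, 0.0, 251.6], [0.0, 424.1, 192.8], [0.0, 0.0, 1.0]] [0.037 0.    0.    0.    0.   ] [[-0.02, -1.0, -0.011], [-0.995, 0.021, -0.101], [0.101, 0.009, -0.995]] [-0.071  0.552  1.204] 0.9958140055338541
```

View pics/top0.png

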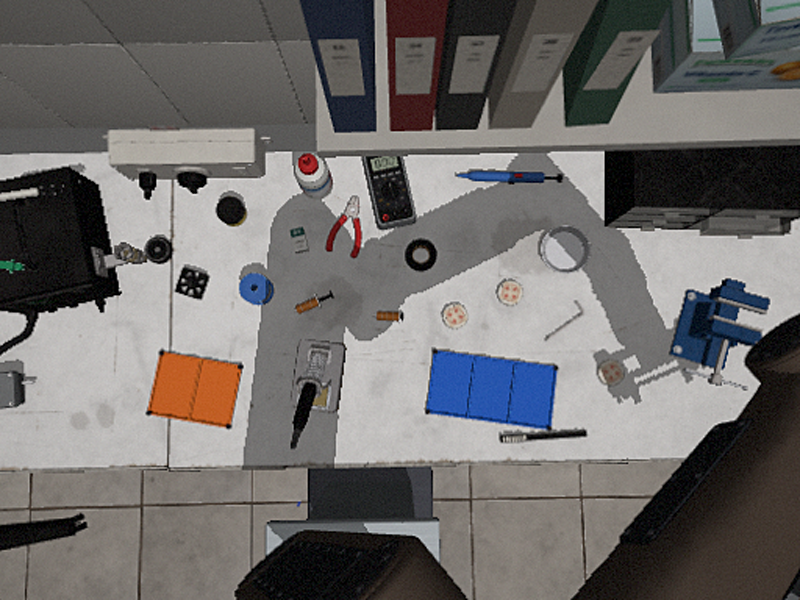

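View pics/scene0.png

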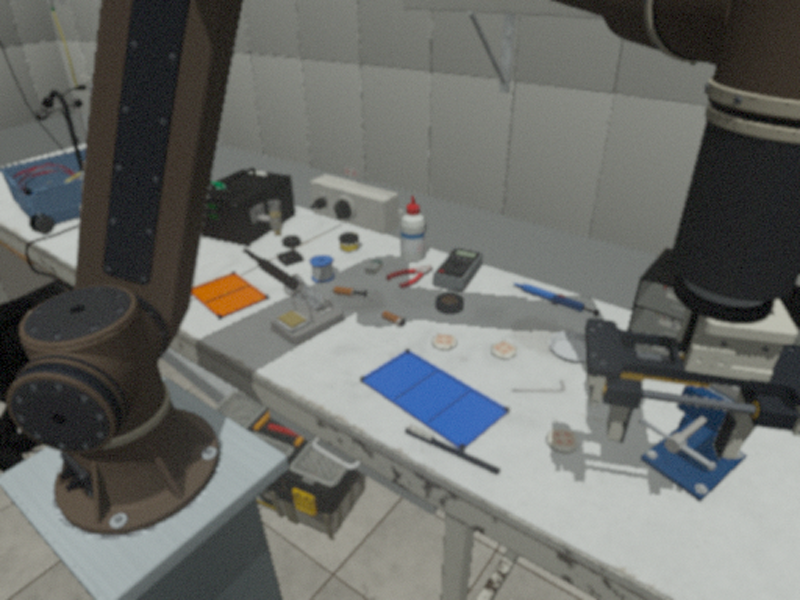

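Top view (800×600): orange tray corners (162,352),(242,362),(229,427),(148,412); blue tray (435,350),(557,367),(549,428),(427,412); spool (257,286), fan (192,282), pulled-out syringe ~(313,302), pushed-in ~(388,315); reels (455,315),(510,291),(611,373). The scene view shows the same things.

```bash
cat > h.py <<'E'
import cv2,numpy as np
from plant import ctrl,imaging
def ray(m,uv):
    n=cv2.undistortPoints(np.array([[uv]],float),np.array(m["mtx"]),np.array(m["D"]))[0,0]
    R=np.array(m["R"]);return -R.T@np.array(m["t"]),R.T@np.array([n[0],n[1],1.])
def px(m,uv,z):
    c,r=ray(m,uv);return c+r*(z-c[2])/r[2]
def tri(ms,uvs):   # least squares point of rays
    A=np.zeros((3,3));b=np.zeros(3);
    for m,uv in zip(ms,uvs):
        c,r=ray(m,uv);r/=np.linalg.norm(r);P=np.eye(3)-np.outer(r,r);A+=P;b+=P@c
    return np.linalg.solve(A,b)
def dep(m,d,uv):
    c,r=ray(m,uv);u,v=map(int,np.round(uv));return c+r*np.median(d[v-1:v+2,u-1:u+2])
E
python3 - <<'E'
from h import *
T=imaging.camera_model("top");S=imaging.camera_model("scene")
P=dict(o1=(162,352),o2=(242,362),o3=(229,427),o4=(148,412),b1=(435,350),b2=(557,367),b3=(549,428),b4=(427,412))
d=np.load("top0.npz")["d"];k=.64
f=lambda uv:(np.array(uv)+.5)*k-.5
for n,uv in P.items(): print(n,np.round(px(T,f(uv),.0085),3))
Q=dict(spool=((257,285),(321,261)),fan=((192,282),(290,257)),sout=((313,302),(350,292)),sin=((388,315),(394,318)),r1=((455,315),(444,341)),r2=((510,291),(503,349)),r3=((611,373),(563,439)),tape=((421,254),(450,303)),bat=((299,239),(374,265)),iron=((318,375),(310,320)))
for n,(a,b) in Q.items():
    print(n,"tri",np.round(tri([T,S],[f(a),f(b)]),3),"depth",np.round(dep(T,d,f(a)),3))
p=np.load("top0.npz")["p"]
cv2.imwrite("pics/topc.png",cv2.resize(p[165:285,85:245],(800,600),interpolation=cv2.INTER_CUBIC))
E
```

```text
o1 [0.467 0.353 0.008]
o2 [0.445 0.204 0.008]
o3 [0.326 0.227 0.008]
o4 [0.356 0.377 0.008]
b1 [ 0.46  -0.158  0.008]
b2 [ 0.424 -0.383  0.008]
b3 [ 0.313 -0.363  0.008]
b4 [ 0.346 -0.14   0.008]
spool tri [0.584 0.171 0.038] depth [0.585 0.168 0.045]
fan tri [0.599 0.299 0.004] depth [0.597 0.297 0.015]
sout tri [0.557 0.069 0.003] depth [0.554 0.069 0.016]
sin tri [ 0.529 -0.073  0.004] depth [ 0.527 -0.071  0.018]
r1 tri [ 0.526 -0.198  0.002] depth [ 0.525 -0.197  0.01 ]
r2 tri [ 0.569 -0.303  0.002] depth [ 0.568 -0.302  0.009]
r3 tri [ 0.412 -0.485  0.005] depth [ 0.411 -0.482  0.01 ]
tape tri [ 0.644 -0.137  0.005] depth [ 0.644 -0.136 -0.001]
bat tri [0.676 0.095 0.01 ] depth [0.674 0.095 0.017]
iron tri [0.42  0.059 0.008] depth [0.418 0.051 0.098]
```

View pics/topc.png

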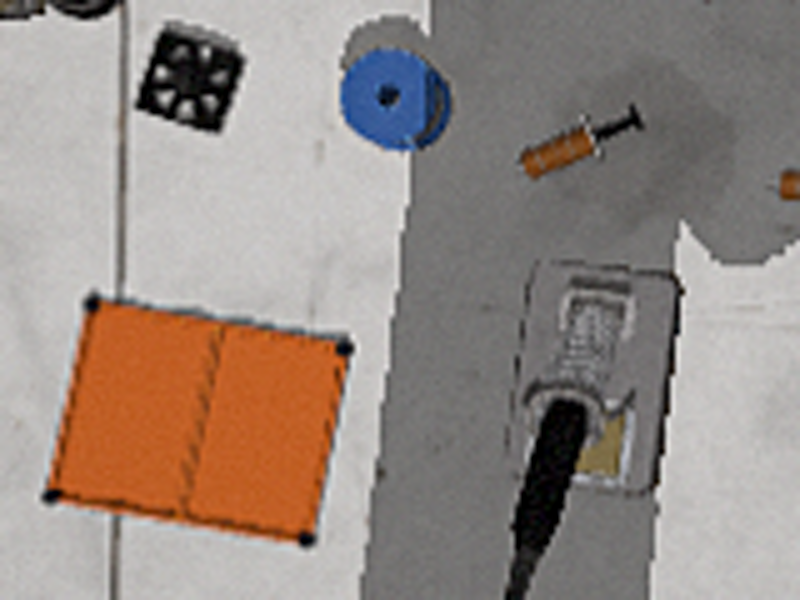

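Nearest reel to the base is r1 (0.526,-0.198). Crop (5×, offset 85,165): orange corners (92,302),(345,348),(307,539),(52,496); fan corners about (170,33),(243,60),(218,130),(138,105); syringe nozzle (523,163), plunger end (636,118).

```bash
python3 -m crank '[[[0.023,0.036,0],[0,0,5],1],[[0.023,0.036,0],[0,0,5],1],[[0.023,0.036,0],[0,0,5],1],[[0.023,0.036,0],[0,0,5],1],[[0.023,0.036,0],[0,0,5],1],[[0.023,0.036,0],[0,0,5],1],[[0.023,0.036,0],[0,0,5],1],[[0.023,0.036,0],[0,0,5],1],[[0.023,0.036,0],[0,0,5],1],[[0.023,0.036,0],[0,0,5],1],[[0.013,0.036,0],[0,0,5],1],[[0,0.02,0],[0,0,4],1]]'
python3 - <<'E'
from h import *
T=imaging.camera_model("top");d=np.load("top0.npz")["d"]
g=lambda uv:(np.array(uv)+.5)/5-.5+np.array([85,165])
for n,z,L in (("or",.0085,[(92,302),(345,348),(307,539),(52,496)]),("fan",.015,[(170,33),(243,60),(218,130),(138,105)]),("sout",.009,[(523,163),(636,118),(562,152)])):
    print(n,[np.round(px(T,g(u),z),3).tolist() for u in L])
# height of iron station by x,y
H={}
for v in range(200,290):
  for u in range(170,245):
    q=dep(T,d,(u,v))
    if q[2]>.04: k=(round(q[0]/.02)*2,round(q[1]/.02)*2);H[k]=max(H.get(k,0),round(float(q[2]),3))
print(sorted(H.items()))
print(np.round(imaging.camera_model("wrist")["R"],2),np.round(imaging.camera_model("wrist")["t"],3),ctrl.get_obs()["tool_pos"])
p,_=imaging.snapshot("wrist");cv2.imwrite("pics/w1.png",cv2.resize(p,(800,600)))
E
```

```text
clock: 1.3
tool_pos: [0.4937, -0.2087, 0.226]
orientation: [180.0, 0.0, -99.0]
force: [-0.7, 0.4, -0.1]
opening: 0.0876
gripper_force: 0.0
or [[0.467, 0.355, 0.008], [0.437, 0.207, 0.008], [0.328, 0.228, 0.008], [0.355, 0.376, 0.008]]
fan [[0.624, 0.309, 0.015], [0.607, 0.266, 0.015], [0.566, 0.28, 0.015], [0.582, 0.327, 0.015]]
sout [[0.543, 0.102, 0.009], [0.569, 0.036, 0.009], [0.549, 0.079, 0.009]]
[((30, 8), 0.21), ((32, 6), 0.186), ((32, 8), 0.21), ((34, 6), 0.186), ((34, 8), 0.194), ((36, 6), 0.176), ((36, 8), 0.176), ((38, 4), 0.102), ((38, 6), 0.154), ((38, 8), 0.154), ((40, 4), 0.116), ((40, 6), 0.129), ((40, 8), 0.124), ((40, 10), 0.082), ((42, 4), 0.097), ((42, 6), 0.121), ((42, 8), 0.118), ((42, 10), 0.068), ((44, 4), 0.075), ((44, 6), 0.086), ((44, 8), 0.078), ((46, 4), 0.056), ((46, 6), 0.062), ((46, 8), 0.049)]
[[-0.99  0.16 -0.  ]
 [ 0.15  0.95  0.28]
 [ 0.05  0.28 -0.96]] [0.521 0.088 0.426] [ 0.49372148 -0.2086697   0.22604804]
```

View pics/w1.png

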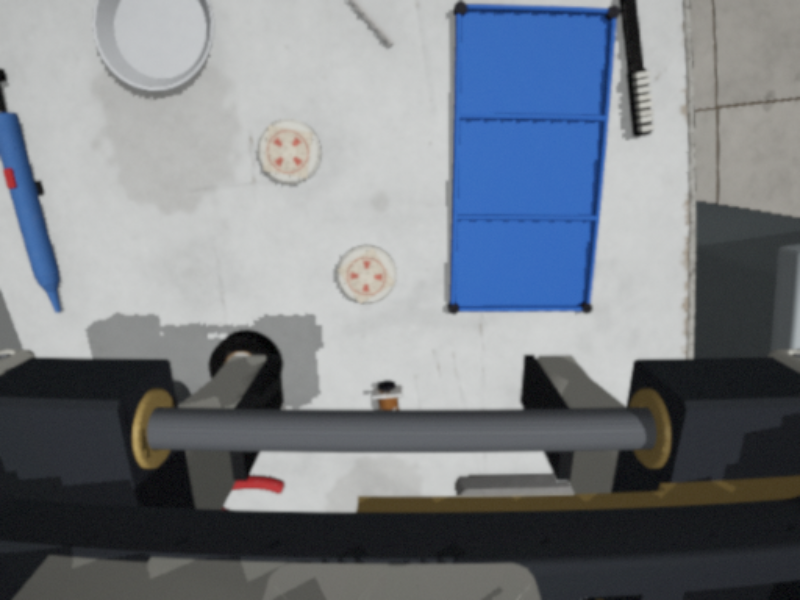

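Wrist view: the meant reel at (366,274), blue tray corner posts (461,7),(614,13),(587,308),(454,308), pushed-in syringe's flange at (388,388).

Run:
```python
from h import *
W=imaging.camera_model("wrist");T=imaging.camera_model("top")
f=lambda uv:(np.array(uv)+.5)*.64-.5
print("reel",px(W,f((366,274)),.01).round(3),tri([W,T],[f((366,274)),f((455,315))]).round(3),px(T,f((455,315)),.01).round(3))
for u in [(461,7),(614,13),(587,308),(454,308)]: print(px(W,f(u),.0085).round(3))
p=np.load("top0.npz")["p"];cv2.imwrite("pics/topd.png",cv2.resize(p[180:220,220:300],(800,400),interpolation=cv2.INTER_CUBIC))
```

```text
reel [ 0.524 -0.199  0.01 ] [ 0.525 -0.198  0.001] [ 0.525 -0.197  0.01 ]
[ 0.424 -0.383  0.009]
[ 0.313 -0.365  0.009]
[ 0.347 -0.142  0.008]
[ 0.457 -0.16   0.009]
```

View pics/topd.png

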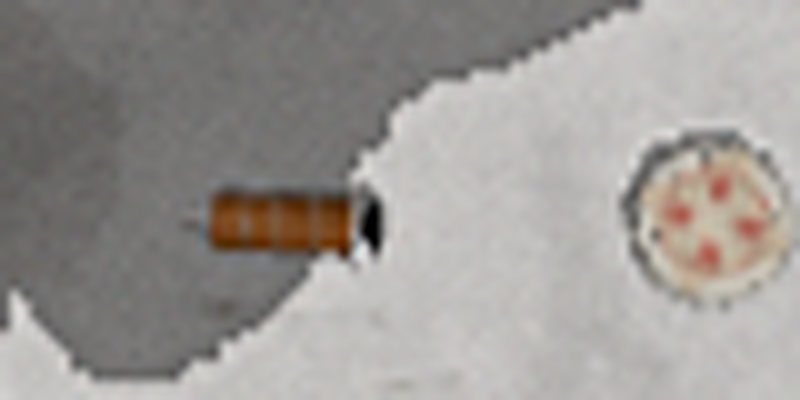

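Pushed-in syringe: barrel mid at crop (282,221) → about (0.528,-0.072), axis ≈ 89°, nozzle to +y. Now to grasp the reel.

```bash
python3 -m crank '[[[0.016,0.006,-0.03],[0,0,0],1],[[0.015,0.005,-0.03],[0,0,0],1],[[0,0,-0.03],[0,0,0],1],[[0,0,-0.03],[0,0,0],1],[[0,0,-0.03],[0,0,0],1],[[0,0,-0.03],[0,0,0],1],[[0,0,-0.02],[0,0,0],1],[[0,0,-0.015],[0,0,0],1],[[0,0,-0.008],[0,0,0],1],[[0,0,0],[0,0,0],1]]'; python3 -m crank '[[[0,0,0],[0,0,0],-1],[[0,0,0],[0,0,0],-1],[[0,0,0],[0,0,0],-1],[[0,0,0],[0,0,0],-1],[[0,0,0],[0,0,0],-1],[[0,0,0],[0,0,0],-1],[[0,0,0],[0,0,0],-1],[[0,0,0],[0,0,0],-1]]'
```

```text
clock: 2.35
tool_pos: [0.5227, -0.2001, 0.0025]
orientation: [179.9, -0.0, -99.3]
force: [-0.1, 0.4, -0.4]
opening: 0.0879
gripper_force: 0.0
clock: 3.15
tool_pos: [0.5237, -0.2002, 0.0038]
orientation: [-180.0, 0.0, -99.3]
force: [-0.6, 1.2, 4.5]
opening: 0.0476
gripper_force: 30.0
```

```bash
python3 -m crank '[[[0,0,0.03],[0,0,0],-1],[[0,0,0.04],[0,0,0],-1],[[0,0.02,0.04],[0,0,0],-1],[[0,0.03,0.04],[0,0,0],-1],[[0,0.035,0.03],[0,0,0],-1],[[0,0.035,0.016],[0,0,0],-1],[[0,0.035,0],[0,0,0],-1],[[0,0.035,0],[0,0,0],-1],[[0,0.035,0],[0,0,0],-1],[[0,0.035,0],[0,0,0],-1],[[0,0.035,0],[0,0,-1],-1],[[-0.01,0.035,0],[0,0,-1],-1]]'; python3 -m crank '[[[-0.016,0.035,0],[0,0,0],-1],[[-0.02,0.035,0],[0,0,0],-1],[[-0.02,0.035,0],[0,0,0],-1],[[-0.02,0.035,0],[0,0,0],-1],[[-0.02,0.035,0],[0,0,0],-1],[[-0.014,0.024,0],[0,0,0],-1],[[0,0,0],[0,0,0],-1]]'
python3 - <<'E'
from h import *
p,_=imaging.snapshot("wrist");cv2.imwrite("pics/w2.png",p)
f=lambda uv:np.array(uv)
E
```

```text
clock: 4.35
tool_pos: [0.5138, 0.1314, 0.1992]
orientation: [180.0, -0.0, -101.3]
force: [-0.1, 0.3, 0.4]
opening: 0.0474
gripper_force: 30.0
clock: 5.05
tool_pos: [0.4022, 0.3314, 0.1993]
orientation: [180.0, 0.0, -101.1]
force: [-1.1, -0.4, -0.2]
opening: 0.0477
gripper_force: 30.0
```

View pics/w2.png

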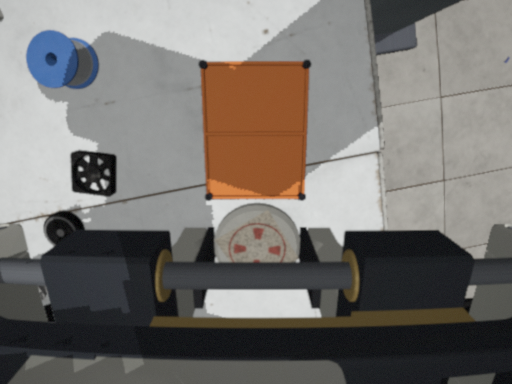

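Wrist view (512×384): orange posts (204,64),(306,64),(302,197),(209,197); fan centre (94,172); spool top face (53,59), the reel held in the fingers.

Run:
```python
from h import *
W=imaging.camera_model("wrist");T=imaging.camera_model("top")
C=[px(W,u,.0085) for u in [(204,64),(306,64),(302,197),(209,197)]]
print(np.round(C,3),np.mean(C,0).round(3))
for n,u,v,z in (("fan",(94,172),(122.5,180.9),.015),("spool",(51.5,58.5),(162.3,184.1),.045)): print(n,px(W,u,z).round(3),px(T,v,z).round(3),tri([W,T],[u,v]).round(3))
```

```text
[[0.437 0.204 0.009]
 [0.329 0.226 0.009]
 [0.357 0.373 0.009]
 [0.466 0.351 0.009]] [0.397 0.289 0.009]
fan [0.591 0.293 0.015] [0.595 0.297 0.015] [0.594 0.296 0.013]
spool [0.58  0.17  0.045] [0.579 0.174 0.045] [0.578 0.172 0.051]
```

```bash
python3 -m crank '[[[0,-0.004,-0.035],[0,0,0],-1],[[0,0,-0.035],[0,0,0],-1],[[0,0,-0.035],[0,0,0],-1],[[0,0,-0.035],[0,0,0],-1],[[0,0,-0.025],[0,0,0],-1],[[0,0,-0.015],[0,0,0],-1],[[0,0,-0.008],[0,0,0],-1],[[0,0,-0.003],[0,0,0],-1],[[0,0,0],[0,0,0],-1],[[0,0,0],[0,0,0],-1]]'; python3 -m crank '[[[0,0,0],[0,0,0],0.27],[[0,0,0],[0,0,0],0.27],[[0,0,0],[0,0,0],0.27],[[0,0,0.02],[0,0,0],0.27],[[0,0,0.04],[0,0,0],0.3],[[0,0,0.04],[0,0,0],1],[[0,0,0.04],[0,0,0],1],[[0,0,0.03],[0,0,0],1]]'
```

```text
clock: 6.1
tool_pos: [0.404, 0.3253, 0.0094]
orientation: [-180.0, 0.1, -101.3]
force: [-0.4, 0.7, 0.2]
opening: 0.0473
gripper_force: 30.0
clock: 6.9
tool_pos: [0.4039, 0.3253, 0.1816]
orientation: [-179.9, 0.1, -101.3]
force: [0.1, 0.7, -0.3]
opening: 0.0754
gripper_force: 0.0
```

```bash
python3 -m crank '[[[0.035,-0.005,0],[0,0,-3],1],[[0.035,-0.005,0],[0,0,-3],1],[[0.035,-0.005,0],[0,0,-3],1],[[0.035,-0.005,-0.01],[0,0,0],1],[[0.03,-0.005,-0.03],[0,0,0],1],[[0.02,-0.004,-0.03],[0,0,0],1],[[0,0,-0.03],[0,0,0],1],[[0,0,-0.03],[0,0,0],1],[[0,0,-0.025],[0,0,0],1],[[0,0,-0.015],[0,0,0],1],[[0,0,-0.008],[0,0,0],1],[[0,0,0],[0,0,0],1]]'; python3 -m crank '[[[0,0,0],[0,0,0],-1],[[0,0,0],[0,0,0],-1],[[0,0,0],[0,0,0],-1],[[0,0,0],[0,0,0],-1],[[0,0,0],[0,0,0],-1],[[0,0,0],[0,0,0],-1],[[0,0,0],[0,0,0],-1],[[0,0,0],[0,0,0],-1]]'
```

```text
clock: 8.1
tool_pos: [0.5937, 0.296, 0.0013]
orientation: [-180.0, -0.0, -110.3]
force: [0.2, 0.1, 0.3]
opening: 0.0879
gripper_force: 0.0
clock: 8.9
tool_pos: [0.5937, 0.2959, 0.0007]
orientation: [-180.0, 0.0, -110.3]
force: [0.0, -0.7, 0.7]
opening: 0.0499
gripper_force: 29.9
```

```bash
python3 -m crank '[[[0,0,0.03],[0,0,0],-1],[[0,0,0.04],[0,0,0],-1],[[-0.01,0,0.04],[0,0,1],-1],[[-0.015,0,0.04],[0,0,2],-1],[[-0.015,-0.02,0.04],[0,0,2],-1],[[-0.015,-0.03,0.01],[0,0,2],-1],[[-0.015,-0.035,0],[0,0,2],-1],[[-0.014,-0.035,0],[0,0,2],-1],[[0,-0.035,0],[0,0,0],-1],[[0,-0.035,0],[0,0,0],-1],[[0,-0.035,0],[0,0,0],-1],[[0,-0.035,0],[0,0,0],-1]]'; python3 -m crank '[[[0,-0.035,0],[0,0,0],-1],[[0,-0.035,0],[0,0,0],-1],[[0,-0.035,0],[0,0,0],-1],[[0,-0.035,0],[0,0,0],-1],[[-0.01,-0.035,0],[0,0,0],-1],[[-0.02,-0.035,0],[0,0,0],-1],[[-0.02,-0.035,0],[0,0,0],-1],[[-0.02,-0.035,0],[0,0,0],-1],[[-0.02,-0.035,-0.02],[0,0,0],-1],[[-0.025,-0.035,-0.03],[0,0,0],-1],[[-0.02,-0.024,-0.03],[0,0,0],-1],[[0,0,-0.02],[0,0,0],-1]]'
```

```text
clock: 10.1
tool_pos: [0.5092, 0.0346, 0.2007]
orientation: [-180.0, 0.0, -99.3]
force: [0.3, -0.6, -0.2]
opening: 0.0496
gripper_force: 29.9
clock: 11.3
tool_pos: [0.3723, -0.3379, 0.0999]
orientation: [179.9, 0.1, -99.5]
force: [0.9, 0.6, 0.0]
opening: 0.0496
gripper_force: 29.9
```

```bash
python3 -m crank '[[[0.001,0,-0.03],[0,0,0],-1],[[0,0,-0.03],[0,0,0],-1],[[0,0,-0.018],[0,0,0],-1],[[0,0,-0.01],[0,0,0],-1],[[0,0,-0.006],[0,0,0],-1],[[0,0,0],[0,0,0],-1],[[0,0,0],[0,0,0],-1]]'; python3 -m crank '[[[0,0,0],[0,0,0],0.27],[[0,0,0],[0,0,0],0.27],[[0,0,0],[0,0,0],0.27],[[0,0,0.02],[0,0,0],0.27],[[0,0,0.04],[0,0,0],0.3],[[0,0,0.04],[0,0,0],1],[[0,0,0.04],[0,0,0],1],[[0.02,0.02,0.04],[0,0,0],1],[[0.03,0.03,0.01],[0,0,0],1],[[0.03,0.03,0],[0,0,0],1],[[0,0,0],[0,0,0],1]]'
```

```text
clock: 12.0
tool_pos: [0.3774, -0.3367, 0.0087]
orientation: [-179.9, -0.0, -99.3]
force: [-0.4, 0.2, 0.0]
opening: 0.0495
gripper_force: 29.9
clock: 13.1
tool_pos: [0.4598, -0.2541, 0.199]
orientation: [-179.8, 0.0, -99.1]
force: [-1.1, -0.4, -0.2]
opening: 0.0869
gripper_force: 0.0
```

```bash
python3 -m crank '[[[0.012,0.035,0],[0,0,2],1],[[0.014,0.035,0],[0,0,2],1],[[0.014,0.035,-0.01],[0,0,2],1],[[0.014,0.035,-0.03],[0,0,2],1],[[0.014,0.032,-0.03],[0,0,0],1],[[0,0.011,-0.03],[0,0,0],1],[[0,0,-0.03],[0,0,0],1],[[0,0,-0.03],[0,0,0],1],[[0,0,-0.02],[0,0,0],1],[[0,0,-0.01],[0,0,0],1],[[0,0,-0.005],[0,0,0],1],[[0,0,0],[0,0,0],1]]'; python3 -m crank '[[[0,0,0],[0,0,0],-1],[[0,0,0],[0,0,0],-1],[[0,0,0],[0,0,0],-1],[[0,0,0],[0,0,0],-1],[[0,0,0],[0,0,0],-1],[[0,0,0],[0,0,0],-1],[[0,0,0],[0,0,0],-1],[[0,0,0],[0,0,0],-1],[[0,0,0],[0,0,0],-1],[[0,0,0],[0,0,0],-1]]'
```

```text
clock: 14.3
tool_pos: [0.5248, -0.0737, 0.003]
orientation: [180.0, -0.0, -91.3]
force: [0.1, -0.1, 0.1]
opening: 0.0878
gripper_force: 0.0
clock: 15.3
tool_pos: [0.5248, -0.0735, 0.0029]
orientation: [180.0, 0.0, -91.3]
force: [0.4, -0.9, -0.2]
opening: 0.017
gripper_force: 30.0
```

```bash
python3 -m crank '[[[0,0,0.03],[0,0,0],-1],[[0,0,0.04],[0,0,0],-1],[[0,0.01,0.04],[0,0,0],-1],[[0,0.02,0.04],[0,0,0],-1],[[0,0.03,0.04],[0,0,0],-1],[[0,0.035,0.007],[0,0,-2],-1],[[0,0.035,0],[0,0,-2],-1],[[0,0.035,0],[0,0,-2],-1],[[-0.015,0.035,0],[0,0,-2],-1],[[-0.03,0.035,0],[0,0,-2],-1],[[-0.03,0.035,0],[0,0,0],-1],[[-0.03,0.035,0],[0,0,0],-1]]'; python3 -m crank '[[[-0.03,0.02,-0.02],[0,0,0],-1],[[0,0,-0.035],[0,0,0],-1],[[0,0,-0.035],[0,0,0],-1],[[0,0,-0.035],[0,0,0],-1],[[0,0,-0.03],[0,0,0],-1],[[0,0,-0.02],[0,0,0],-1],[[0,0,-0.01],[0,0,0],-1],[[0,0,-0.006],[0,0,0],-1],[[0,0,0],[0,0,0],-1],[[0,0,0],[0,0,0],-1]]'
```

```text
clock: 16.5
tool_pos: [0.4184, 0.2325, 0.1998]
orientation: [180.0, -0.0, -101.3]
force: [0.4, 1.5, 0.4]
opening: 0.0171
gripper_force: 30.0
clock: 17.5
tool_pos: [0.3902, 0.252, 0.0097]
orientation: [-180.0, 0.1, -101.3]
force: [0.0, 0.4, -0.0]
opening: 0.017
gripper_force: 30.0
```

```bash
python3 -m crank '[[[0,0,-0.003],[0,0,0],-1],[[0,0,0],[0,0,0],-1],[[0,0,0],[0,0,0],-0.2],[[0,0,0],[0,0,0],-0.2],[[0,0,0],[0,0,0],-0.2],[[0,0,0],[0,0,0],-0.2],[[0,0,0.02],[0,0,0],-0.1],[[0,0,0.04],[0,0,0],1],[[0,0,0.04],[0,0,0],1],[[0.02,-0.01,0.04],[0,0,0],1],[[0.03,-0.015,0.04],[0,0,0],1],[[0.03,-0.015,0.01],[0,0,0],1]]'; python3 -m crank '[[[0.03,-0.015,0],[0,0,1],1],[[0.03,-0.015,0],[0,0,1],1],[[0.03,-0.01,0],[0,0,0],1],[[0.019,0,0],[0,0,0],1],[[0,0,0],[0,0,0],1]]';python3 - <<'E'
from h import *
o=ctrl.get_obs()["tool_pos"];W=imaging.camera_model("wrist");T=imaging.camera_model("top")
p,_=imaging.snapshot("wrist");t,_=imaging.snapshot("top")
cv2.imwrite("pics/w3.png",np.hstack([cv2.resize(t[165:285,85:245],(400,300),interpolation=cv2.INTER_CUBIC),cv2.resize(p,(400,300))]))
print(o)
E
```

```text
clock: 18.7
tool_pos: [0.471, 0.2131, 0.1995]
orientation: [-179.7, 0.3, -101.2]
force: [0.4, 1.0, -0.5]
opening: 0.0739
gripper_force: 0.0
clock: 19.2
tool_pos: [0.5793, 0.1714, 0.1933]
orientation: [180.0, -0.1, -99.4]
force: [-1.0, -0.2, -0.3]
opening: 0.0874
gripper_force: 0.0
[0.57926346 0.17142765 0.19330513]
```

View pics/w3.png

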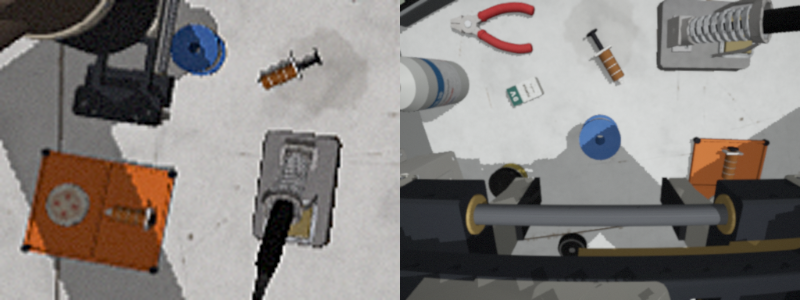

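The reel and syringe lie in separate orange bays; in the wrist half the spool top is at (600,136), the pulled-out syringe's barrel mid about (608,67), nozzle end (621,80), plunger end (590,34).

Run:
```python
from h import *
W=imaging.camera_model("wrist")
f=lambda u:((u[0]-400+.5)*1.28-.5,(u[1]+.5)*1.28-.5)
print("spool",px(W,f((600,136)),.045).round(3))
for u in [(608.5,67),(621,80),(590,34)]: print(px(W,f(u),.009).round(3))
```

```text
spool [0.578 0.167 0.045]
[0.552 0.081 0.009]
[0.537 0.101 0.009]
[0.569 0.035 0.009]
```

```bash
python3 -m crank '[[[-0.001,-0.001,-0.03],[0,0,0],1],[[0,0,-0.035],[0,0,0],1],[[0,0,-0.035],[0,0,0],1],[[0,0,-0.035],[0,0,0],1],[[0,0,-0.025],[0,0,0],1],[[0,0,-0.015],[0,0,0],1],[[0,0,0],[0,0,0],1]]'; python3 -m crank '[[[0,0,0],[0,0,0],-1],[[0,0,0],[0,0,0],-1],[[0,0,0],[0,0,0],-1],[[0,0,0],[0,0,0],-1],[[0,0,0],[0,0,0],-1],[[0,0,0],[0,0,0],-1],[[0,0,0],[0,0,0],-1],[[0,0,0],[0,0,0],-1]]'
```

```text
clock: 20.0
tool_pos: [0.5742, 0.1706, 0.0173]
orientation: [179.8, -0.2, -99.3]
force: [0.7, 0.1, -0.5]
opening: 0.0876
gripper_force: 0.0
clock: 20.8
tool_pos: [0.5776, 0.1716, 0.0203]
orientation: [-179.9, 0.1, -99.3]
force: [0.9, -0.8, 6.8]
opening: 0.055
gripper_force: 30.0
```

```bash
python3 -m crank '[[[0,0,0.02],[0,0,0],-1],[[0,0,0.03],[0,0,0],-1],[[0,0,0.04],[0,0,0],-1],[[-0.01,-0.01,0.04],[0,0,0],-1],[[-0.015,-0.02,0.04],[0,0,0],-1],[[-0.015,-0.03,0.01],[0,0,0],-1],[[-0.015,-0.035,0],[0,0,0],-1],[[-0.005,-0.035,0],[0,0,0],-1],[[0,-0.035,0],[0,0,0],-1],[[0,-0.035,0],[0,0,0],-1],[[0,-0.035,0],[0,0,0],-1],[[0,-0.03,0],[0,0,0],-1]]'; python3 -m crank '[[[-0.02,-0.035,0],[0,0,0],-1],[[-0.025,-0.035,0],[0,0,0],-1],[[-0.025,-0.035,0],[0,0,0],-1],[[-0.025,-0.035,0],[0,0,0],-1],[[-0.025,-0.025,-0.02],[0,0,0],-1],[[-0.013,-0.004,-0.03],[0,0,0],-1],[[0,0,-0.03],[0,0,0],-1],[[0,0,-0.03],[0,0,0],-1],[[0,0,-0.025],[0,0,0],-1],[[0,0,-0.015],[0,0,0],-1],[[0,0,0],[0,0,0],-1]]'
```

```text
clock: 22.0
tool_pos: [0.5151, -0.0953, 0.1985]
orientation: [179.9, 0.0, -99.3]
force: [-0.0, 0.8, -3.0]
opening: 0.0549
gripper_force: 30.0
clock: 23.1
tool_pos: [0.3808, -0.2622, 0.0468]
orientation: [179.6, 0.0, -99.4]
force: [0.3, 0.4, -3.4]
opening: 0.0546
gripper_force: 30.0
```

```bash
python3 -m crank '[[[0.003,0,-0.012],[0,0,0],-1],[[0,0,-0.008],[0,0,0],-1],[[0,0,-0.003],[0,0,0],-1],[[0,0,0],[0,0,0],-1],[[0,0,0],[0,0,0],-1]]'
```

```text
clock: 23.6
tool_pos: [0.3866, -0.2629, 0.0267]
orientation: [-180.0, -0.0, -99.3]
force: [0.2, -0.3, -2.4]
opening: 0.0549
gripper_force: 30.0
```

```bash
python3 -m crank '[[[0,0,-0.003],[0,0,0],-1],[[0,0,-0.001],[0,0,0],-1],[[0,0,0],[0,0,0],-1]]'
```

```text
clock: 23.9
tool_pos: [0.387, -0.263, 0.0233]
orientation: [-179.9, -0.0, -99.3]
force: [-2.5, 2.4, 8.8]
opening: 0.055
gripper_force: 30.0
```

```bash
python3 -m crank '[[[0,0,0],[0,0,0],0.5],[[0,0,0],[0,0,0],0.5],[[0,0,0],[0,0,0],0.5],[[0,0,0.03],[0,0,0],0.5],[[0,0,0.04],[0,0,0],1],[[0,0,0.04],[0,0,0],1],[[0.02,0.02,0.04],[0,0,0],1],[[0.025,0.03,0.026],[0,0,4],1],[[0.025,0.03,0],[0,0,4],1],[[0.025,0.03,0],[0,0,4],1],[[0.025,0.035,0],[0,0,4],1],[[0,0.035,0],[0,0,4],1]]'; python3 -m crank '[[[0.01,0.035,0],[0,0,4],1],[[0.012,0.035,0],[0,0,4],1],[[0.015,0.035,0],[0,0,4],1],[[0.016,0.035,0],[0,0,0],1],[[0.016,0.033,0],[0,0,0],1],[[0,0,-0.03],[0,0,0],1],[[0,0,-0.03],[0,0,0],1],[[0,0,-0.03],[0,0,0],1],[[0,0,0],[0,0,0],1]]'
```

```text
clock: 25.1
tool_pos: [0.5088, -0.0813, 0.198]
orientation: [-180.0, -0.0, -79.1]
force: [-0.4, 0.1, -0.2]
opening: 0.0879
gripper_force: 0.0
clock: 26.0
tool_pos: [0.5727, 0.0892, 0.1041]
orientation: [179.6, 0.0, -67.3]
force: [-0.9, -0.6, -0.6]
opening: 0.0879
gripper_force: 0.0
```

```bash
python3 -m crank '[[[0,0.001,-0.03],[0,0,0],1],[[0,0,-0.03],[0,0,0],1],[[0,0,-0.02],[0,0,0],1],[[0,0,-0.01],[0,0,0],1],[[0,0,0],[0,0,0],1],[[0,0,0],[0,0,0],1]]'
```

```text
clock: 26.6
tool_pos: [0.5765, 0.0914, 0.0196]
orientation: [-179.9, -0.0, -67.3]
force: [-0.5, -0.2, 0.4]
opening: 0.0875
gripper_force: 0.0
```

```bash
python3 -m crank '[[[0,0,-0.009],[0,0,0],1],[[0,0,-0.006],[0,0,0],1],[[0,0,0],[0,0,0],1],[[0,0,0],[0,0,0],0.5],[[0,0,0],[0,0,0],0],[[0,0,0],[0,0,0],-0.3],[[0,0,0],[0,0,0],-0.5],[[0,0,0],[0,0,0],-1],[[0,0,0],[0,0,0],-1],[[0,0,0],[0,0,0],-1],[[0,0,0],[0,0,0],-1]]'; python3 -m crank '[[[0,0,0],[0,0,0],-1],[[0,0,0],[0,0,0],-1],[[0,0,0],[0,0,0],-1]]'
```

```text
clock: 27.7
tool_pos: [0.5754, 0.0911, 0.0033]
orientation: [180.0, 0.0, -67.3]
force: [-0.3, -0.2, -0.3]
opening: 0.0294
gripper_force: 0.2
clock: 28.0
tool_pos: [0.5756, 0.0911, 0.0033]
orientation: [-180.0, -0.0, -67.3]
force: [0.3, -1.1, -0.5]
opening: 0.0174
gripper_force: 29.9
```

```bash
python3 -m crank '[[[0,0,0.03],[0,0,0],-1],[[0,0,0.04],[0,0,0],-1],[[0,0,0.04],[0,0,0],-1],[[0,-0.01,0.04],[0,0,0],-1],[[0,-0.02,0.04],[0,0,5],-1],[[-0.01,-0.03,0],[0,0,6],-1],[[-0.01,-0.03,0],[0,0,6],-1],[[-0.01,-0.03,0],[0,0,6],-1],[[-0.01,-0.03,0],[0,0,6],-1],[[-0.015,-0.03,0],[0,0,6],-1],[[-0.02,-0.03,0],[0,0,6],-1],[[-0.02,-0.03,0],[0,0,6],-1]]'; python3 -m crank '[[[-0.02,-0.02,0],[0,0,6],-1],[[-0.025,-0.01,0],[0,0,5.3],-1],[[-0.025,-0.004,0],[0,0,0],-1],[[-0.024,-0.003,-0.03],[0,0,0],-1],[[0,0,-0.035],[0,0,0],-1],[[0,0,-0.035],[0,0,0],-1],[[0,0,-0.03],[0,0,0],-1],[[0,0,0],[0,0,0],-1],[[0,0,0],[0,0,0],-1]]'
python3 - <<'E'
from h import *
p,_=imaging.snapshot("top");cv2.imwrite("pics/t4.png",cv2.resize(p[215:285,260:370],(800,509),interpolation=cv2.INTER_CUBIC))
E
```

```text
clock: 29.2
tool_pos: [0.4796, -0.1499, 0.1932]
orientation: [-180.0, -0.0, -20.0]
force: [-0.6, -1.3, -0.6]
opening: 0.0172
gripper_force: 29.9
clock: 30.1
tool_pos: [0.3865, -0.186, 0.0637]
orientation: [180.0, 0.1, -9.0]
force: [0.5, 0.4, 1.1]
opening: 0.0169
gripper_force: 29.9
```

View pics/t4.png

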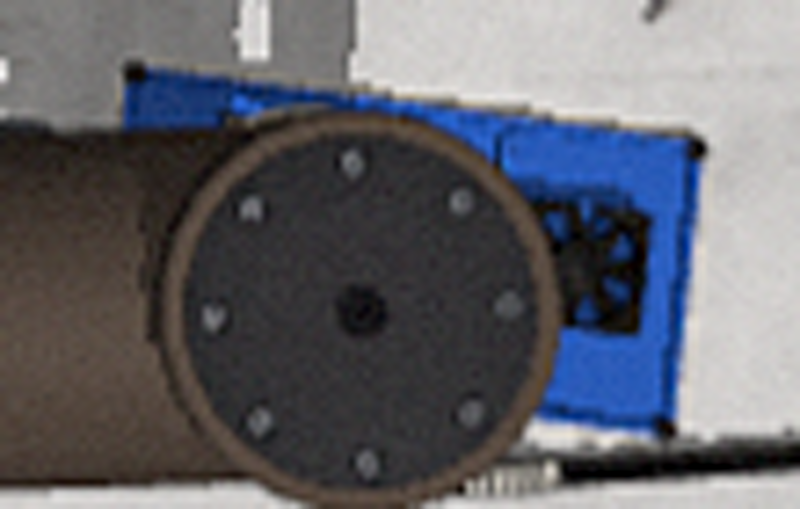

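The fan lies flat in the right-hand blue bay (centre ~(595,265)); the arm hides the rest. Lowering the syringe.

```bash
python3 -m crank '[[[0,0,-0.025],[0,0,0],-1],[[0,0,-0.018],[0,0,0],-1],[[0,0,-0.008],[0,0,0],-1],[[0,0,-0.004],[0,0,0],-1],[[0,0,0],[0,0,0],-1],[[0,0,0],[0,0,0],-1]]'
```

```text
clock: 30.75
tool_pos: [0.3873, -0.1859, 0.0091]
orientation: [-180.0, -0.1, -9.0]
force: [-0.6, -0.6, 0.4]
opening: 0.0168
gripper_force: 29.9
```

Near the floor (about 2.5 mm left); lower 2 mm, open slightly, rise and draw off to look.

```bash
python3 -m crank '[[[0,0,-0.002],[0,0,0],-1],[[0,0,0],[0,0,0],-1],[[0,0,0],[0,0,0],-0.42],[[0,0,0],[0,0,0],-0.42],[[0,0,0],[0,0,0],-0.42],[[0,0,0],[0,0,0],-0.42],[[0,0,0.015],[0,0,0],-0.42],[[0,0,0.04],[0,0,0],-0.42],[[0,0,0.04],[0,0,0],-0.4],[[0,0,0.04],[0,0,0],-0.4],[[0,0,0.04],[0,0,0],-0.4]]'; python3 -m crank '[[[0.02,0.02,0.02],[0,0,0],-0.4],[[0.03,0.03,0],[0,0,0],0],[[0.03,0.03,0],[0,0,0],0],[[0.03,0.03,0],[0,0,0],0],[[0.01,0.03,0],[0,0,0],0],[[0,0.03,0],[0,0,0],0],[[0,0.03,0],[0,0,0],0],[[0,0.03,0],[0,0,0],0],[[0,0,0],[0,0,0],0]]'
python3 - <<'E'
from h import *
p,d=imaging.snapshot("top");np.savez("t5.npz",p=p,d=d)
cv2.imwrite("pics/t5.png",np.hstack([cv2.resize(p[220:280,90:160],(350,300),interpolation=cv2.INTER_CUBIC),cv2.resize(p[215:285,265:370],(450,300),interpolation=cv2.INTER_CUBIC)]))
s,_=imaging.snapshot("scene");cv2.imwrite("pics/s5.png",cv2.resize(s[150:300,90:340],(800,480),interpolation=cv2.INTER_CUBIC))
E
```

```text
clock: 31.85
tool_pos: [0.386, -0.1859, 0.183]
orientation: [-180.0, -0.0, -9.0]
force: [0.8, 0.5, 0.4]
opening: 0.0263
gripper_force: 0.0
clock: 32.75
tool_pos: [0.5066, 0.0467, 0.2011]
orientation: [-180.0, 0.0, -8.8]
force: [-0.1, 0.3, -0.0]
opening: 0.0438
gripper_force: 0.0
```

View pics/t5.png

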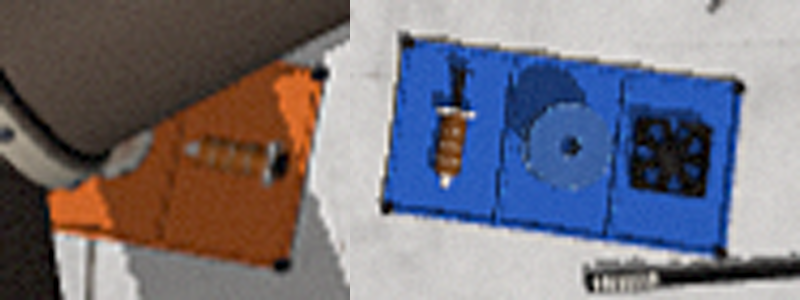

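View pics/s5.png

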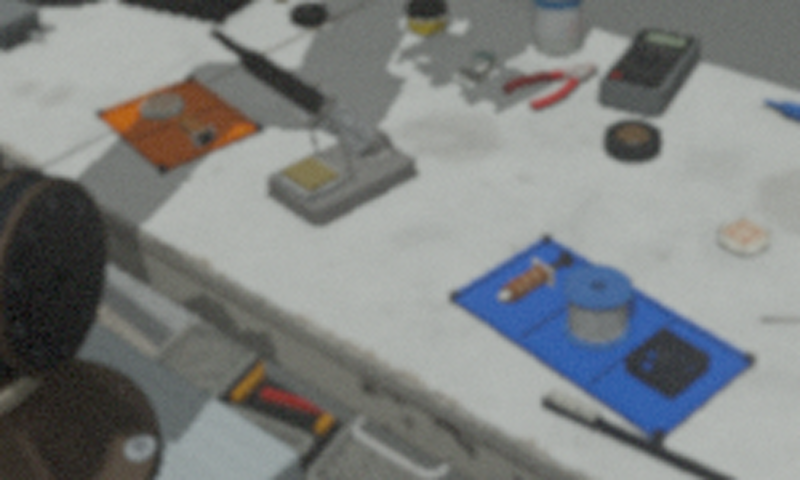

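The blue bays hold the syringe, the spool standing upright and the fan, one to a bay. The reel and the pushed-in syringe lie in the two orange bays. The tape and battery look untouched, so I'm handing in.

```bash
python3 -c "
from plant import close_job
print(close_job())"
```

```text
the job is handed in; nothing more can be done
None
```

Both kits are made up and the job is handed in, at about 33 s on the clock; the last pictures show each part in its own bay of the right tray, but the hand-in returned no verdict.

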